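# Tip the parts tray and cover the module

## Task

Press the black pad of the tipping tray down until the catch holds the tray tilted by itself, so that the loose metal cover plate slides down into the tray's low corner; do not touch the plate before that. Then take the plate from the corner and lower it gently, flat and squarely centred, onto the open top of the metal module box, and let go. Leave the tray caught, the box where it stands and the other things on the bench undisturbed.

Things in the scene. Friction and masses are not known exactly. Their poses are not given: they have to be found in the camera images.
- stand: Fixed dark steel stand that carries the tipping tray. Origin: on the table under the middle of the tray. Its x axis (roughly away from the robot) runs along the tray's length, from the low end with the black pad (-x) to the far end (+x); y across, z up. It may stand on the left or on the right of the bench.
- tray (a joint): Tilt of the tray (rad): 0 level, where a spring holds it at the start; grows as the pad is pressed; hard stop at 0.54. A spring catch snaps in at about 0.50 and then holds the tray by itself near 0.50; press to 0.525 to be sure. The pad needs up to about 17 N. Tilt axis: level, 105 mm above the table, through the stand's vertical axis, skewed 22 degrees so that the corner at -x, +y sinks lowest.
- tray_floor (a point): Middle of the smooth white enamelled tray's floor, top face, 115 mm above the table when level; moves with the tray, x along its length to the far end, z out of the floor. Floor 220 x 76 mm inside, walls 12 mm high, 4 mm thick. Between these walls the plate has too little room beside it to be gripped. It begins to slide at 0.15 to 0.25 rad.
- tray_pad (a point): Point on top of the black press pad (60 mm long along x, 50 mm wide, level with the tray floor) that sticks out of the tray's low (-x) end; moves with the tray, axes as tray_floor. From level to the stop the point sinks by about 70 mm and moves about 14 mm towards the stand's middle.
- tray_corner (a point): Where the plate's origin lies when it is home in the low corner (-x, +y); moves with the tray, axes as tray_floor. End stop (36 mm wide) 55 mm from it in -x, side wall 30 mm in +y. Over the last 50 mm before the stop there are no side walls and the floor is a strip 32 mm wide: a plate in the corner overhangs it 14 mm each side, with 30 mm free below, so fingers can pass both long edges.
- cover: Loose flat steel-coloured cover plate, 110 x 60 x 4 mm, about 70 g, six small dark screw holes. Starts flat on the tray floor at the far half. Origin: centre of its underside; x along its 110 mm length, z normal to it. Within 3 degrees of the tray's x direction at the start.
- module: Open-topped aluminium module box, 100 x 50 x 36 mm high, walls 4 mm, with circuit parts inside and small brass connectors on its short ends (16 mm out, 14 to 22 mm high), 0.6 kg, loose on the bench. Origin: centre of its underside; x along its 100 mm length; z up, rim 36 mm above the origin. The plate laid on it overhangs by 5 mm all round; it may lie either way round.
- screwdriver: Bystander: 160 mm screwdriver between the work places; leave alone.
- reel: Bystander: red plastic reel standing on end, diameter 60, height 50 mm; leave alone.
- pliers: Bystander: pliers with two red handles, about 140 mm long; leave alone.
- spanner: Bystander: 120 mm spanner; leave alone.
- attenuator: Bystander: grey box with two black buttons on top, 80 x 55 x 40 mm; leave alone.
- carton: Bystander: small cardboard carton 90 x 60 x 30 mm; leave alone.
- jar: Bystander: white jar, diameter 52, height 60 mm; leave alone.
Things that resemble listed ones, but are neither listed nor needed, are in the scene too. What is shaped like the cover but green or yellow is not meant.

How it is judged (in metres and radians):
On the way, in this order (a step that is already met when the one before it is completed fails the run):
1. the tray is held tilted by its catch with the robot off it, and the plate lies at rest in the low corner, untouched (value of joint tray above 0.44 rad and distance between cover and tray_corner below 0.008 m and angle between the x axis of cover and the x axis of tray_corner, either way round below 0.1 rad and linear speed of cover below 0.03 m/s and contact force between each of the fingers, the arm and tray below 0.3 N and contact force between each of the fingers, the arm and cover below 0.3 N), for 0.2 s.
2. the plate is lifted out of the tray in the fingers (distance between cover and tray_corner above 0.04 m and contact force between the fingers and cover above 0.5 N), for 0.1 s.
At the end, for the whole second after the job is handed in: The plate lies at rest flat on the module box's rim, centred within 8 mm along and across it and square within about 7 degrees; the box stands upright within 20 mm of where it was; the tray is still held tilted by its catch; the robot has let go (x of cover in the frame of module between -0.008 and 0.008 m and y of cover in the frame of module between -0.008 and 0.008 m and z of cover in the frame of module between 0.032 and 0.04 m and angle between the x axis of cover and the x axis of module, either way round below 0.12 rad and angle between the z axis of cover and the z axis of module, either way round below 0.05 rad and angle between module's own z axis and vertical below 0.05 rad and distance of module from where it was at the start of the episode below 0.02 m and value of joint tray above 0.42 rad and linear speed of cover below 0.02 m/s); the robot touches nothing.
It fails at once if the robot touched the plate before the tray was tilted to the catch (value of joint tray below 0.42 rad and contact force between any of the fingers, the arm and cover above 0.5 N).
It fails at once if the plate was dropped onto the module box instead of being lowered (horizontal distance between cover and module below 0.08 m and contact force between each of the fingers, the arm and cover below 0.1 N and linear speed of cover above 0.6 m/s).
It fails at once if another thing on the bench was moved by more than 30 mm (distance of any of screwdriver, reel, pliers, spanner, attenuator, carton, jar from where it was at the start of the episode above 0.03 m).
It also fails if it takes over 54 s, if anything falls off the work surface, if the arm or the gripper's body presses on something with over 40 N, if the wrist force passes 120 N, or if a joint passes its speed limit or range.

## Robot

A 6-joint arm with a two-finger parallel gripper is mounted at the origin on the work surface. World frame = base frame: x ahead of the robot, y to its left, z up, the work surface at z = 0. Lengths are in m, angles in degrees, forces in N, time in s.
With the tool pointing down it reaches from about 0.3 to 0.75 m from the base axis. Payload 8.5 kg.
Tool frame: the origin (TCP) lies at the very end of the fingers, on their centre line; the grasp point (between the pads) lies 19 mm behind it; x points along the fingers, y is the direction in which the jaws open and shut, and the axes are right-handed (so a half turn about x gives the same grasp; the last joint's range is limited). The gripper opens to 88 mm and grips with 3 to 60 N. Pads are 18 mm wide; open, the fingers measure 123 mm over their backs; the gripper's body (75 mm by 187 mm) begins 45 mm behind the grasp point.
Start: joints at [-12.336, 21.807, 74.336, -0, 83.858, -12.336], TCP at [0.55, 0, 0.239] pointing down, gripper open.
Joint ranges: [-178.18, 178.18], [-50.72, 133.34], [12.68, 142.11], [-81.47, 261.47], [9.98, 163.14], [-165.26, 165.26]. Speed limits (degrees/s): [136.94, 136.94, 180, 180, 180, 180].

## Interface

Orientations are given as [roll, pitch, yaw] about the fixed x, y, z axes, in that order (R = Rz(yaw) Ry(pitch) Rx(roll)).
In Python, from cell import arm gives the robot as it stands. The module is installed in compiled form; this text tells all that it offers.
- The arm moves only by the shell command python3 -m pendant 'ROWS'. ROWS is JSON, a list of rows, each an object of numbers: "ax", "ay", "az": the turn, a rotation vector about the tool's x, y, z in degrees; "x", "y", "z": the shift along the tool's x, y, z in m; "hand": the closure, from 0 (fully open) to 1 (shut). A call has 1 to 12 rows; each row is the pose to reach, as a shift and turn from the pose commanded when the call began, along the tool's axes at that moment; what a row does not reach only later rows make up. A row lasts 1/10 s, in which the tool goes at most 50 mm and 8.59 degrees, less where a joint would pass 70% of its speed; a pose out of reach is approached as far as the arm can. A call with a gripper value outside its range is refused whole. The fingers move at their own pace and stop on an object; the grip force is fixed at half the most. Time passes only in rows, so rows that repeat a pose let the fingers close. It gives the time, the measured TCP pose, the force and the opening at its end, in the units of the state.
- arm.sense(): the state, without advancing time (a new reading comes with each control period).
- arm.grab_frame(name): name is "scene" or "side" or "wrist"; returns the picture (420x560x3 uint8, blue, green, red); there is no depth.
- arm.get_calibration(name): a dict with "fx", "fy", "cx", "cy" (pixels), "rvec" (rotation vector, rad) and "tvec" (3), from world to camera coordinates, as OpenCV has them; the wrist camera has in their place "T_tool_cam" (4x4, takes a point from camera to tool coordinates, whose origin is the TCP and whose axes are the tool frame's). Camera axes: x right, y down, z forward; pixel columns grow to the right and rows downward; lengths in m; the calibration is good to about 2 mm. A picture is of the moment at which its call begins: read the wrist's pose just before it. get_calibration takes no time and is no camera call.
- arm.hand_in(): hands the job in, once; it reports no verdict.
The state is a dict: "clock": time; "joint_positions": joint angles; "dq": joint speeds; "joint_torque": joint torques, N m; "eef_pos": TCP position; "tool_rot": TCP orientation; "contact_force": force on the tool from outside, world axes, zero at the start; "ft_torque": the same for the moment, N m; "width": opening from 0.0 (shut) to 1.0 (fully open).
Only numpy, scipy, OpenCV 4.12 (cv2) and the standard library are available. Lean on these libraries where they do the work, as an engineer would, in place of code of your own. Each camera call takes 0.05 s, during which the arm holds its last target. There are 200 camera calls.

## Working session

There is one attempt and no reset: what is moved stays moved. The work goes in short steps, Python scripts to look and compute and a shell command to move; the robot and the scene stay as the last step left them, time stands still between calls to the robot, and variables do not carry over. Pictures are saved under pics/ and viewed, about 8 in all and at most 12, crops included, and the job is handed in when it is done.

```bash
mkdir -p pics; python3 - <<'E'
from cell import arm
import cv2
print(arm.sense())
for n in("scene","side","wrist"):
    cv2.imwrite(f"pics/{n}0.png",arm.grab_frame(n)); print(n,arm.get_calibration(n))
E
```

```text
{'clock': 0.0, 'joint_positions': array([-1.23349659e+01,  2.18407742e+01,  7.43829748e+01,  6.03437118e-04,
        8.38567636e+01, -1.23351906e+01]), 'dq': array([ 0.10177091,  0.05408006, -0.0365614 ,  0.04358581,  0.00707218,
        0.08030006]), 'joint_torque': array([-6.18006070e-04, -4.37936819e+01, -2.24552107e+01,  7.13253510e-02,
        3.52583989e-02, -8.49877097e-05]), 'eef_pos': array([5.49735674e-01, 6.59741752e-05, 2.38150256e-01]), 'tool_rot': array([-102.76207979,   89.91948508,  167.23807988]), 'contact_force': array([-0.19629305,  0.16779443,  0.35427208]), 'ft_torque': array([-1.82008145e-02,  7.29418041e-05, -7.79538095e-02]), 'width': 0.9996119428594952}
scene {'fx': 485.41676025819083, 'fy': 485.41676025819083, 'cx': 284.2399721087705, 'cy': 210.04950256672234, 'rvec': array([ 1.4619313 ,  2.17686639, -0.83781804]), 'tvec': array([ 0.21781308, -0.2767274 ,  1.60135956])}
side {'fx': 498.0825594025629, 'fy': 498.0825594025629, 'cx': 275.1837730422632, 'cy': 209.64585270338318, 'rvec': array([ 0.85618638, -2.29667898,  1.33142658]), 'tvec': array([0.40063734, 0.26763489, 0.9764685 ])}
wrist {'fx': 367.7069884884189, 'fy': 367.7069884884189, 'cx': 285.4352547302935, 'cy': 209.60912151100288, 'T_tool_cam': array([[ 4.11782577e-04, -2.62283127e-01,  9.64990876e-01,
        -1.45565717e-01],
       [ 9.99999915e-01,  1.23576720e-04, -3.93133720e-04,
         3.79667625e-04],
       [-1.61380653e-05,  9.64990956e-01,  2.62283156e-01,
        -6.79630464e-02],
       [ 0.00000000e+00,  0.00000000e+00,  0.00000000e+00,
         1.00000000e+00]])}
```

View pics/scene0.png

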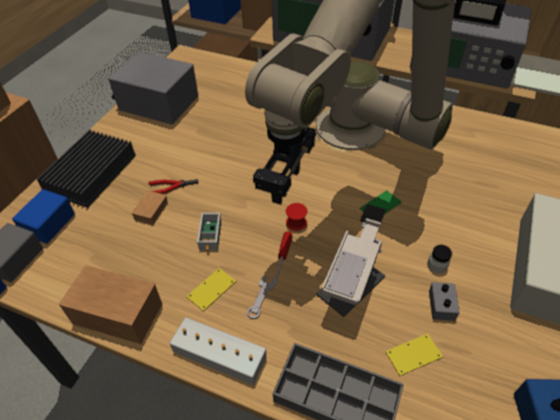

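View pics/side0.png

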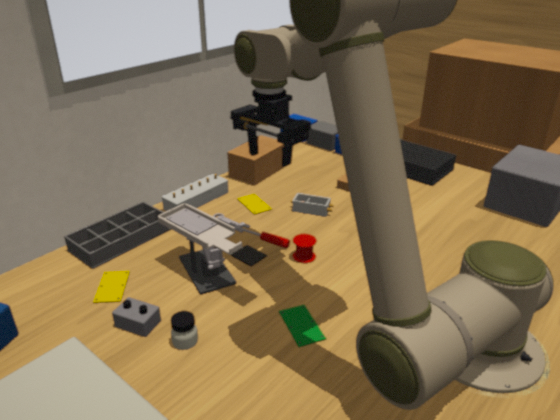

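The scene view shows the tray on the robot's left (pad near (374,213), far end near (340,295)) and the module near (209,230). I'll enlarge both to measure them.

```bash
cat > h.py <<'E'
from cell import arm
import cv2, numpy as np
from scipy.spatial.transform import Rotation as R
def tool(s=None):
    s=s or arm.sense(); T=np.eye(4); T[:3,:3]=R.from_euler('xyz',s['tool_rot'],degrees=True).as_matrix(); T[:3,3]=s['eef_pos']; return T
def cam(n,Tt=None):
    c=arm.get_calibration(n); K=np.array([[c['fx'],0,c['cx']],[0,c['fy'],c['cy']],[0,0,1]])
    if n=='wrist': return K,(tool() if Tt is None else Tt)@c['T_tool_cam']
    T=np.eye(4);T[:3,:3]=cv2.Rodrigues(c['rvec'])[0];T[:3,3]=c['tvec']; return K,np.linalg.inv(T)
def ray(kt,uv,z):
    K,T=kt; d=T[:3,:3]@np.linalg.solve(K,[*uv,1]); o=T[:3,3]; return o+d*(z-o[2])/d[2]
def proj(kt,p):
    K,T=kt; q=K@(T[:3,:3].T@(np.asarray(p)-T[:3,3])); return q[:2]/q[2]
E
python3 - <<'E'
import cv2,numpy as np
a=cv2.imread('pics/scene0.png')
A=cv2.resize(a[180:320,310:410],None,fx=4,fy=4,interpolation=2); B=cv2.resize(a[200:260,180:240],None,fx=6,fy=6,interpolation=2)
C=np.zeros((560,760,3),np.uint8);C[:,:400]=A;C[:360,400:]=B
cv2.imwrite('pics/crop.png',C)
E
```

```text
(no output)
```

View pics/crop.png

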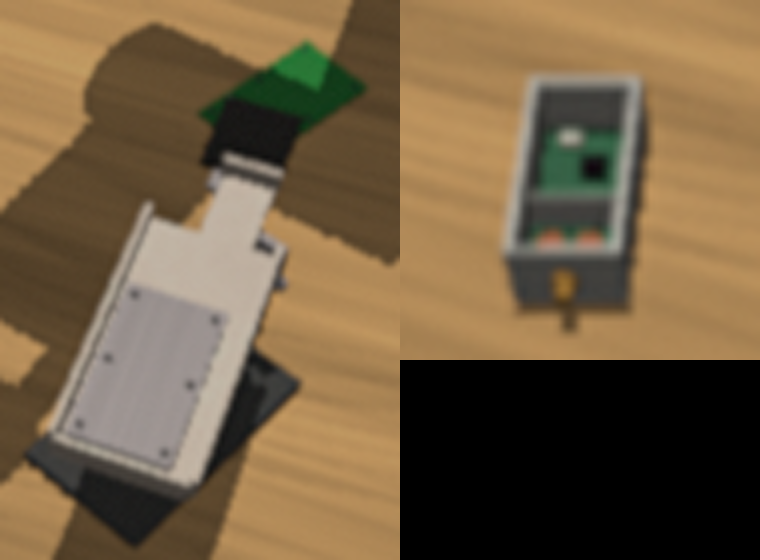

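The enlarged view shows the pad centred near (373,214), the left wall's outer edge running from (347.5,231) to (323,289), and the module rim corners at about (202,213), (220,213), (217,242) and (198,242).

```bash
python3 - <<'E'
from h import *
k=cam('scene')
c=lambda u,v:(310+u/4,180+v/4); m=lambda u,v:(180+(u-400)/6,200+v/6)
P={}
for n,uv,z in [('padNL',c(230,98),.115),('padNR',c(302,118),.115),('padFL',c(203,165),.115),('wallNL',c(150,203),.127),('wallFL',c(52,435),.127),('wallNR',c(285,243),.127),('wallFR',c(195,487),.127),
 ('m1',m(529,78),.036),('m2',m(642,78),.036),('m3',m(624,255),.036),('m4',m(505,255),.036)]:
    P[n]=ray(k,uv,z); print(n,P[n].round(4))
ang=lambda d:np.degrees(np.arctan2(d[1],d[0]))
print(ang(P['wallFL']-P['wallNL']),ang(P['wallFR']-P['wallNR']),ang(P['m4']-P['m1']),ang(P['m3']-P['m2']))
for a,b in [('padNL','padNR'),('wallNL','wallFL'),('wallFL','wallFR'),('m1','m4'),('m1','m2')]: print(a,b,np.linalg.norm(P[a]-P[b]))
print('mod',(P['m1']+P['m2']+P['m3']+P['m4'])/4)
print(tool().round(3))
E
```

```text
padNL [0.4228 0.1659 0.115 ]
padNR [0.4224 0.2118 0.115 ]
padFL [0.4819 0.166  0.115 ]
wallNL [0.5321 0.1472 0.127 ]
wallFL [0.7045 0.147  0.127 ]
wallNR [0.5315 0.2284 0.127 ]
wallFR [0.7065 0.2269 0.127 ]
m1 [ 0.5458 -0.2505  0.036 ]
m2 [ 0.5269 -0.2033  0.036 ]
m3 [ 0.6191 -0.164   0.036 ]
m4 [ 0.6381 -0.211   0.036 ]
-0.05836008069662105 -0.5119659013327283 23.13898400381695 23.119685997709325
padNL padNR 0.04588827038616631
wallNL wallFL 0.1724238556558438
wallFL wallFR 0.07986163397002526
m1 m4 0.10033944752542255
m1 m2 0.05080223399934382
mod [ 0.58249305 -0.20719291  0.036     ]
[[-0.001  1.    -0.     0.55 ]
 [ 0.    -0.    -1.     0.   ]
 [-1.    -0.001 -0.     0.238]
 [ 0.     0.     0.     1.   ]]
```

The measurements agree with the given sizes: rim 100.3 x 50.8 mm, tray 80 mm wide, module yaw 23.1°. The tray's yaw is about 0 and the stand is near (0.5915, 0.188). Next I go above the pad, turn the jaw direction across the tray and close the hand.

```bash
python3 -m pendant '[{"ax":-90,"y":-0.105,"z":-0.188,"hand":1},{"ax":-90,"y":-0.105,"z":-0.188,"hand":1},{"ax":-90,"y":-0.105,"z":-0.188,"hand":1},{"ax":-90,"y":-0.105,"z":-0.188,"hand":1},{"ax":-90,"y":-0.105,"z":-0.188,"hand":1},{"ax":-90,"y":-0.105,"z":-0.188,"hand":1},{"ax":-90,"y":-0.105,"z":-0.188,"hand":1},{"ax":-90,"y":-0.105,"z":-0.188,"hand":1},{"ax":-90,"y":-0.105,"z":-0.188,"hand":1},{"ax":-90,"y":-0.105,"z":-0.188,"hand":1},{"ax":-90,"y":-0.105,"z":-0.188,"hand":1},{"ax":-90,"y":-0.105,"z":-0.188,"hand":1}]'
python3 -c "
from h import *
print(tool().round(3)); cv2.imwrite('pics/w1.png',arm.grab_frame('wrist'))"
```

```text
[[-0.001  1.    -0.     0.55 ]
 [ 0.    -0.    -1.     0.   ]
 [-1.    -0.001 -0.     0.238]
 [ 0.     0.     0.     1.   ]]schema error: expected keys ax, ay, az, x, y, z, hand
```

View pics/w1.png

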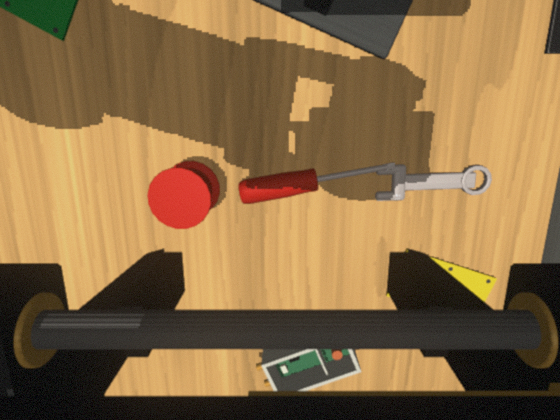

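The call was refused because every row needs all seven keys, so the arm has not moved. This wrist view is from the start pose and shows the reel, screwdriver and spanner below the hand. I'll send the move again with full rows.

```bash
python3 -m pendant '[{"ax":-90,"ay":0,"az":0,"x":0,"y":-0.105,"z":-0.188,"hand":1},{"ax":-90,"ay":0,"az":0,"x":0,"y":-0.105,"z":-0.188,"hand":1},{"ax":-90,"ay":0,"az":0,"x":0,"y":-0.105,"z":-0.188,"hand":1},{"ax":-90,"ay":0,"az":0,"x":0,"y":-0.105,"z":-0.188,"hand":1},{"ax":-90,"ay":0,"az":0,"x":0,"y":-0.105,"z":-0.188,"hand":1},{"ax":-90,"ay":0,"az":0,"x":0,"y":-0.105,"z":-0.188,"hand":1},{"ax":-90,"ay":0,"az":0,"x":0,"y":-0.105,"z":-0.188,"hand":1},{"ax":-90,"ay":0,"az":0,"x":0,"y":-0.105,"z":-0.188,"hand":1},{"ax":-90,"ay":0,"az":0,"x":0,"y":-0.105,"z":-0.188,"hand":1},{"ax":-90,"ay":0,"az":0,"x":0,"y":-0.105,"z":-0.188,"hand":1},{"ax":-90,"ay":0,"az":0,"x":0,"y":-0.105,"z":-0.188,"hand":1},{"ax":-90,"ay":0,"az":0,"x":0,"y":-0.105,"z":-0.188,"hand":1}]'
python3 -c "
from h import *
print(tool().round(3)); cv2.imwrite('pics/w2.png',arm.grab_frame('wrist'))"
```

```text
clock: 1.4
eef_pos: [0.4449, 0.188, 0.2386]
tool_rot: [-177.6, 90.0, -177.6]
contact_force: [-0.2, -0.6, -0.5]
width: 0.004
[[-0.    -0.     1.     0.445]
 [-0.     1.     0.     0.188]
 [-1.    -0.    -0.     0.239]
 [ 0.     0.     0.     1.   ]]
```

View pics/w2.png

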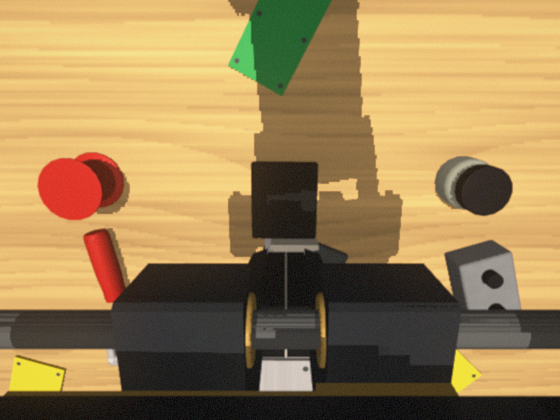

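The pad appears at columns 252–318 and rows 162–238, with the end stop at about row 243. I'll check this against the scene-camera estimate.

```bash
python3 -c "
from h import *
k=cam('wrist')
for p in [(252,163),(317,163),(252,238),(318,238),(266,249),(318,249)]: print(p,ray(k,p,.115).round(4))
print(ray(k,(306,369),.119))"
```

```text
(252, 163) [0.4157 0.1643 0.115 ]
(317, 163) [0.4158 0.2119 0.115 ]
(252, 238) [0.4739 0.1628 0.115 ]
(318, 238) [0.474  0.2139 0.115 ]
(266, 249) [0.483  0.1735 0.115 ]
(318, 249) [0.4831 0.2141 0.115 ]
[0.58991184 0.20589029 0.119     ]
```

The two cameras put the pad centre at x 0.446 and 0.452, both at y 0.188, and the TCP is over it at 0.445. I'll press down along the pad's arc and watch the force.

```bash
python3 -m pendant '[{"ax":0,"ay":0,"az":0,"x":0.04,"y":0,"z":0,"hand":1},{"ax":0,"ay":0,"az":0,"x":0.08,"y":0,"z":0,"hand":1},{"ax":0,"ay":0,"az":0,"x":0.11,"y":0,"z":0,"hand":1},{"ax":0,"ay":0,"az":0,"x":0.12,"y":0,"z":0,"hand":1},{"ax":0,"ay":0,"az":0,"x":0.13,"y":0,"z":0.001,"hand":1},{"ax":0,"ay":0,"az":0,"x":0.138,"y":0,"z":0.002,"hand":1},{"ax":0,"ay":0,"az":0,"x":0.146,"y":0,"z":0.004,"hand":1},{"ax":0,"ay":0,"az":0,"x":0.154,"y":0,"z":0.006,"hand":1},{"ax":0,"ay":0,"az":0,"x":0.162,"y":0,"z":0.008,"hand":1},{"ax":0,"ay":0,"az":0,"x":0.168,"y":0,"z":0.009,"hand":1},{"ax":0,"ay":0,"az":0,"x":0.174,"y":0,"z":0.010,"hand":1},{"ax":0,"ay":0,"az":0,"x":0.174,"y":0,"z":0.010,"hand":1}]'
```

```text
clock: 2.65
eef_pos: [0.4552, 0.188, 0.064]
tool_rot: [166.1, 90.0, 166.1]
contact_force: [0.2, -0.7, -0.5]
width: 0.003
```

```bash
python3 -m pendant '[{"ax":0,"ay":0,"az":0,"x":0.004,"y":0,"z":0.001,"hand":1},{"ax":0,"ay":0,"az":0,"x":0.007,"y":0,"z":0.002,"hand":1},{"ax":0,"ay":0,"az":0,"x":0.007,"y":0,"z":0.002,"hand":1}]'
```

```text
clock: 2.95
eef_pos: [0.457, 0.188, 0.0574]
tool_rot: [177.1, 90.0, 177.1]
contact_force: [0.6, 1.7, 0.4]
width: 0.0
```

There is no pressing force yet, so I'll look before going further.

```bash
python3 -c "
from h import *
a=arm.grab_frame('side'); b=arm.grab_frame('scene')
cv2.imwrite('pics/s3.png',np.hstack([cv2.resize(a[180:300,140:290],(400,320),interpolation=2),cv2.resize(b[180:300,300:450],(400,320),interpolation=2)]))
print(arm.sense()['contact_force'])"
```

```text
[0.24190214 0.60279068 0.05833737]
```

View pics/s3.png

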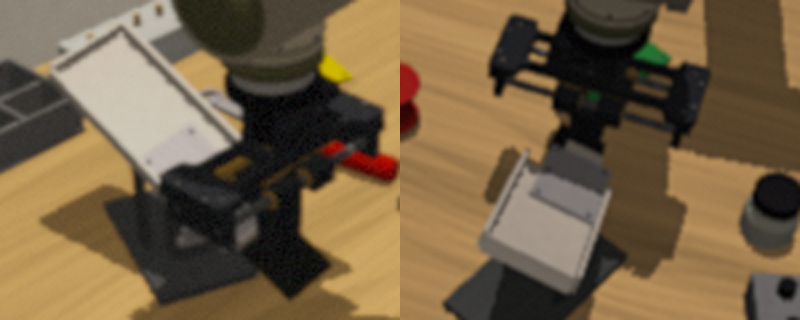

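The tray is steeply tilted, the plate has slid to the low end, and the finger force is about 0 N, which suggests the catch already holds. I'll press a few mm further to be sure.

```bash
python3 -m pendant '[{"ax":0,"ay":0,"az":0,"x":0.003,"y":0,"z":0.001,"hand":1},{"ax":0,"ay":0,"az":0,"x":0.003,"y":0,"z":0.001,"hand":1}]'; python3 -m pendant '[{"ax":0,"ay":0,"az":0,"x":0.003,"y":0,"z":0,"hand":1},{"ax":0,"ay":0,"az":0,"x":0.003,"y":0,"z":0,"hand":1}]'
```

```text
clock: 3.25
eef_pos: [0.4582, 0.1879, 0.0548]
tool_rot: [-16.4, 90.0, -16.4]
contact_force: [-1.2, -0.3, 3.6]
width: 0.002
clock: 3.45
eef_pos: [0.4581, 0.1881, 0.0517]
tool_rot: [26.8, 90.0, 26.8]
contact_force: [0.5, -0.0, 3.5]
width: 0.002
```

```bash
python3 -m pendant '[{"ax":0,"ay":0,"az":0,"x":0.003,"y":0,"z":0,"hand":1},{"ax":0,"ay":0,"az":0,"x":0.003,"y":0,"z":0,"hand":1}]'; python3 -m pendant '[{"ax":0,"ay":0,"az":0,"x":0.003,"y":0,"z":0,"hand":1},{"ax":0,"ay":0,"az":0,"x":0.003,"y":0,"z":0,"hand":1}]'
```

```text
clock: 3.65
eef_pos: [0.4589, 0.188, 0.0495]
tool_rot: [1.0, 89.9, 1.0]
contact_force: [-1.1, -1.5, 13.7]
width: 0.0
clock: 3.85
eef_pos: [0.4596, 0.1878, 0.0479]
tool_rot: [-2.2, 89.7, -2.2]
contact_force: [-3.2, -3.3, 28.3]
width: 0.006
```

The force rose to 28 N, so the hard stop is reached. I'll retreat up and back.

```bash
python3 -m pendant '[{"ax":0,"ay":0,"az":0,"x":-0.02,"y":0,"z":-0.003,"hand":1},{"ax":0,"ay":0,"az":0,"x":-0.06,"y":0,"z":-0.02,"hand":1},{"ax":0,"ay":0,"az":0,"x":-0.11,"y":0,"z":-0.03,"hand":1},{"ax":0,"ay":0,"az":0,"x":-0.16,"y":0,"z":-0.03,"hand":0},{"ax":0,"ay":0,"az":0,"x":-0.18,"y":0,"z":-0.03,"hand":0},{"ax":0,"ay":0,"az":0,"x":-0.18,"y":0,"z":-0.03,"hand":0},{"ax":0,"ay":0,"az":0,"x":-0.18,"y":0,"z":-0.03,"hand":0},{"ax":0,"ay":0,"az":0,"x":-0.18,"y":0,"z":-0.03,"hand":0}]'
python3 - <<'E'
from h import *
w=arm.grab_frame('wrist');b=arm.grab_frame('scene')
C=np.zeros((600,800,3),np.uint8); C[:420,:560]=w; C[420:600,:240]=cv2.resize(b[200:290,320:440],(240,180))
C[420:600,260:500]=cv2.resize(arm.grab_frame('side')[180:285,130:270],(240,180))
cv2.imwrite('pics/w4.png',C); np.save('T4.npy',tool()); print(tool().round(4))
E
```

```text
clock: 4.65
eef_pos: [0.4273, 0.1879, 0.224]
tool_rot: [-171.8, 89.8, -171.8]
contact_force: [0.0, -0.3, -0.3]
width: 0.433
[[-2.500e-03  1.000e-04  1.000e+00  4.277e-01]
 [-4.000e-04  1.000e+00 -1.000e-04  1.879e-01]
 [-1.000e+00 -4.000e-04 -2.500e-03  2.246e-01]
 [ 0.000e+00  0.000e+00  0.000e+00  1.000e+00]]
```

View pics/w4.png

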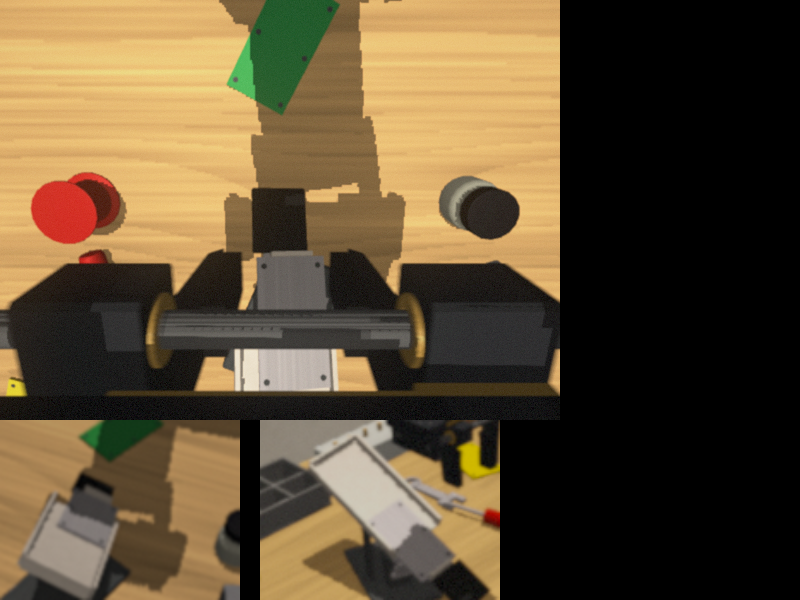

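The tray stays tilted on its own, and the plate rests against the end stop. In the wrist view its low edge runs from (258,256) to (326,254), with holes at (264,267), (319,265), (266,382) and (324,378). I'll compare this with the geometric model.

```bash
cat >> h.py <<'E'
def traypose(S=(.5915,.188),th=.5,yaw=0.):
    t=np.radians(22); w=np.array([-np.sin(t),-np.cos(t),0])
    Rt=R.from_euler('z',yaw)*R.from_rotvec(w*th)
    f=lambda p: np.array([*S,.105])+Rt.apply(np.asarray(p)-[0,0,.105])
    return Rt.as_matrix(),f
E
python3 - <<'E'
from h import *
from scipy.optimize import least_squares
T=np.load('T4.npy'); k=cam('wrist',T)
obs=np.array([(264,267),(319,265),(266,382),(324,378),(258,256),(326,254)],float)
loc=lambda ix,iy:np.array([(-55+ix,-30+iy),(-55+ix,30-iy),(55-ix,-30+iy),(55-ix,30-iy),(-55,-30),(-55,30)])/1000
def pr(q):
    _,f=traypose(q[:2],q[2]); 
    return np.array([proj(k,f([-.055+a,.008+b,.119])) for a,b in loc(q[3],q[4])])
q0=[.5915,.188,.5,8,6]
print(pr(q0).round(1))
r=least_squares(lambda q:(pr(q)-obs).ravel(),q0); print(r.x.round(4),r.fun.reshape(-1,2).round(1))
E
```

```text
[[264.5 268.2]
 [317.9 266.4]
 [268.1 384.3]
 [324.6 379. ]
 [257.4 259.2]
 [323.8 257.2]]
[0.5882 0.1873 0.4068 8.4419 5.9356] [[ 0.1 -0.4]
 [ 0.6 -0.3]
 [ 0.5  0. ]
 [-0.  -0.7]
 [-1.2  0.7]
 [-0.1  0.6]]
```

The model agrees within 1–2 px in most points and 3 px at worst. Now I compute the pre-grasp and grasp poses.

```bash
cat >> h.py <<'E'
def delta(Tg,T=None):
    T=tool() if T is None else T; D=np.linalg.inv(T)@Tg
    return 'turn',R.from_matrix(D[:3,:3]).as_rotvec(degrees=True).round(2),'shift',D[:3,3].round(4)
def grasp(off=0.):
    Rt,f=traypose((.590,.188)); G=np.eye(4)
    G[:3,:3]=np.c_[-Rt[:,2],Rt[:,1],Rt[:,0]]; G[:3,3]=f([-.075,.008,.101+off]); return G
E
python3 - <<'E'
from h import *
P,G=grasp(.08),grasp(); print(P.round(3),delta(P)); print('P->G',delta(G,P)); print(G[:3,3])
E
```

```text
[[ 0.445  0.043  0.895  0.489]
 [-0.18   0.983  0.043  0.206]
 [-0.878 -0.18   0.445  0.137]
 [ 0.     0.     0.     1.   ]] ('turn', array([ 1.000e-02, -2.671e+01, -1.071e+01]), 'shift', array([0.0875, 0.0184, 0.062 ]))
P->G ('turn', array([-0.,  0., -0.]), 'shift', array([0.08, 0.  , 0.  ]))
[0.52501111 0.19195525 0.06671423]
```

```bash
python3 -m pendant '[{"ax":0,"ay":-26.71,"az":-10.71,"x":0,"y":0.018,"z":0,"hand":0},{"ax":0,"ay":-26.71,"az":-10.71,"x":0,"y":0.018,"z":0,"hand":0},{"ax":0,"ay":-26.71,"az":-10.71,"x":0,"y":0.018,"z":0.02,"hand":0},{"ax":0,"ay":-26.71,"az":-10.71,"x":0.02,"y":0.018,"z":0.04,"hand":0},{"ax":0,"ay":-26.71,"az":-10.71,"x":0.05,"y":0.018,"z":0.062,"hand":0},{"ax":0,"ay":-26.71,"az":-10.71,"x":0.0875,"y":0.0184,"z":0.062,"hand":0},{"ax":0,"ay":-26.71,"az":-10.71,"x":0.0875,"y":0.0184,"z":0.062,"hand":0},{"ax":0,"ay":-26.71,"az":-10.71,"x":0.0875,"y":0.0184,"z":0.062,"hand":0}]'
python3 - <<'E'
from h import *
print(delta(grasp())); T=tool(); k=cam('wrist',T); w=arm.grab_frame('wrist')
_,f=traypose((.590,.188))
for a,b in [(-55,-30),(-55,30),(-47,-24),(-47,24),(47,-24),(47,24)]:
    cv2.circle(w,tuple(int(round(v)) for v in proj(k,f([-.055+a/1000,.008+b/1000,.119]))),3,(0,0,255),1)
cv2.imwrite('pics/w5.png',w)
E
```

```text
clock: 5.6
eef_pos: [0.4899, 0.2063, 0.1383]
tool_rot: [-22.0, 61.3, -22.0]
contact_force: [0.4, -0.5, -0.5]
width: 1.003
('turn', array([0.02, 0.07, 0.01]), 'shift', array([ 0.081 ,  0.0002, -0.0011]))
```

View pics/w5.png

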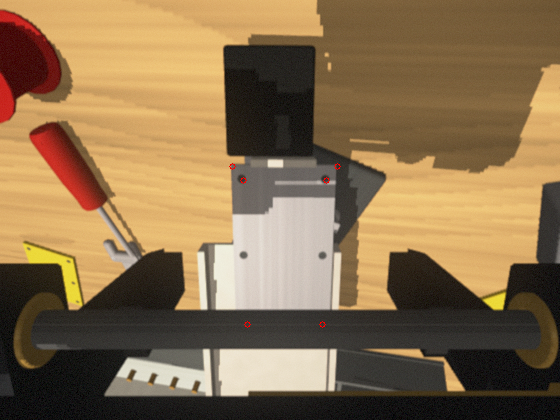

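The plate matches the predicted marks within about 2 px and is square to the tool. I'll descend along the tool axis and grip.

```bash
python3 -m pendant '[{"ax":0,"ay":0,"az":0,"x":0.03,"y":0,"z":0,"hand":0},{"ax":0,"ay":0,"az":0,"x":0.055,"y":0,"z":-0.001,"hand":0},{"ax":0,"ay":0,"az":0,"x":0.07,"y":0,"z":-0.001,"hand":0},{"ax":0,"ay":0,"az":0,"x":0.08,"y":0,"z":-0.001,"hand":0},{"ax":0,"ay":0,"az":0,"x":0.08,"y":0,"z":-0.001,"hand":0}]'
python3 -m pendant '[{"ax":0,"ay":0,"az":0,"x":0,"y":0,"z":0,"hand":1},{"ax":0,"ay":0,"az":0,"x":0,"y":0,"z":0,"hand":1},{"ax":0,"ay":0,"az":0,"x":0,"y":0,"z":0,"hand":1},{"ax":0,"ay":0,"az":0,"x":0,"y":0,"z":0,"hand":1},{"ax":0,"ay":0,"az":0,"x":0,"y":0,"z":0,"hand":1},{"ax":0,"ay":0,"az":0,"x":0,"y":0,"z":0,"hand":1}]'
```

```text
clock: 6.15
eef_pos: [0.5252, 0.1919, 0.0678]
tool_rot: [-21.9, 61.2, -21.9]
contact_force: [-0.3, -0.0, -0.0]
width: 1.001
clock: 6.75
eef_pos: [0.5244, 0.1912, 0.0681]
tool_rot: [-22.1, 61.2, -22.1]
contact_force: [-2.8, -5.5, 4.1]
width: 0.669
```

The fingers stopped at 59 mm, which fits the 60 mm plate. I lift along the tray normal and then work out the transport.

```bash
python3 -m pendant '[{"ax":0,"ay":0,"az":0,"x":-0.015,"y":0,"z":0,"hand":1},{"ax":0,"ay":0,"az":0,"x":-0.04,"y":0,"z":0,"hand":1},{"ax":0,"ay":0,"az":0,"x":-0.07,"y":0,"z":0,"hand":1},{"ax":0,"ay":0,"az":0,"x":-0.10,"y":0,"z":0,"hand":1},{"ax":0,"ay":0,"az":0,"x":-0.13,"y":0,"z":0,"hand":1},{"ax":0,"ay":0,"az":0,"x":-0.13,"y":0,"z":0,"hand":1}]'
cat >> h.py <<'E'
def place(z,C=(.5825,-.2072),yaw=23.1,gx=-.020):
    t=np.radians(yaw); d=np.array([np.cos(t),np.sin(t),0]); G=np.eye(4)
    G[:3,:3]=np.c_[[0,0,-1],[-d[1],d[0],0],d]; G[:3,3]=[*C,z]+gx*d; return G
E
python3 - <<'E'
from h import *
L=place(.20,(.50,.1),0,-.02); print('level',delta(L)); M=place(.20); print('over module',delta(M,L)); print(arm.sense()['width'])
E
```

```text
clock: 7.35
eef_pos: [0.4665, 0.2164, 0.185]
tool_rot: [-21.4, 61.0, -21.3]
contact_force: [0.5, -0.2, -1.5]
width: 0.671
level ('turn', array([ 0.04, 27.03, 10.56]), 'shift', array([ 0.0135, -0.1166,  0.0138]))
over module ('turn', array([-23.1,   0. ,   0. ]), 'shift', array([ 0.    , -0.315 ,  0.0841]))
0.6711296464858149
```

```bash
python3 -m pendant '[{"ax":0,"ay":6.75,"az":2.64,"x":0.0,"y":-0.02,"z":0.0,"hand":1},{"ax":0,"ay":13.5,"az":5.28,"x":0.003,"y":-0.045,"z":0.003,"hand":1},{"ax":0,"ay":20.25,"az":7.92,"x":0.008,"y":-0.075,"z":0.008,"hand":1},{"ax":0,"ay":27.03,"az":10.56,"x":0.0135,"y":-0.1,"z":0.0138,"hand":1},{"ax":0,"ay":27.03,"az":10.56,"x":0.0135,"y":-0.1166,"z":0.0138,"hand":1},{"ax":0,"ay":27.03,"az":10.56,"x":0.0135,"y":-0.1166,"z":0.0138,"hand":1}]'
python3 -m pendant '[{"ax":-3,"ay":0,"az":0,"x":0,"y":-0.03,"z":0.01,"hand":1},{"ax":-6,"ay":0,"az":0,"x":0,"y":-0.07,"z":0.02,"hand":1},{"ax":-10,"ay":0,"az":0,"x":0,"y":-0.11,"z":0.03,"hand":1},{"ax":-14,"ay":0,"az":0,"x":0,"y":-0.15,"z":0.04,"hand":1},{"ax":-18,"ay":0,"az":0,"x":0,"y":-0.19,"z":0.05,"hand":1},{"ax":-21,"ay":0,"az":0,"x":0,"y":-0.23,"z":0.06,"hand":1},{"ax":-23.1,"ay":0,"az":0,"x":0,"y":-0.27,"z":0.07,"hand":1},{"ax":-23.1,"ay":0,"az":0,"x":0,"y":-0.3,"z":0.08,"hand":1},{"ax":-23.1,"ay":0,"az":0,"x":0,"y":-0.315,"z":0.0841,"hand":1},{"ax":-23.1,"ay":0,"az":0,"x":0,"y":-0.315,"z":0.0841,"hand":1},{"ax":-23.1,"ay":0,"az":0,"x":0,"y":-0.315,"z":0.0841,"hand":1}]'
python3 - <<'E'
from h import *
print(delta(place(.2))); T=tool(); np.save('T6.npy',T); k=cam('wrist',T); w=arm.grab_frame('wrist')
cv2.imwrite('pics/w6.png',np.hstack([w,np.zeros((420,240,3),np.uint8)]))
a=arm.grab_frame('scene')[170:260,150:270]
C=cv2.imread('pics/w6.png'); C[:180,560:]=cv2.resize(a,(240,180)); C[200:380,560:]=cv2.resize(arm.grab_frame('side')[120:240,240:400],(240,180)); cv2.imwrite('pics/w6.png',C)
E
```

```text
clock: 7.95
eef_pos: [0.4808, 0.0967, 0.1959]
tool_rot: [-155.8, 89.6, -156.1]
contact_force: [-0.4, -1.0, -0.9]
width: 0.668
clock: 9.05
eef_pos: [0.5637, -0.2146, 0.1968]
tool_rot: [171.1, 89.6, -165.9]
contact_force: [0.0, 1.1, -1.1]
width: 0.674
('turn', array([-0.02, -0.37, -0.06]), 'shift', array([-0.0032, -0.0006,  0.0002]))
```

View pics/w6.png

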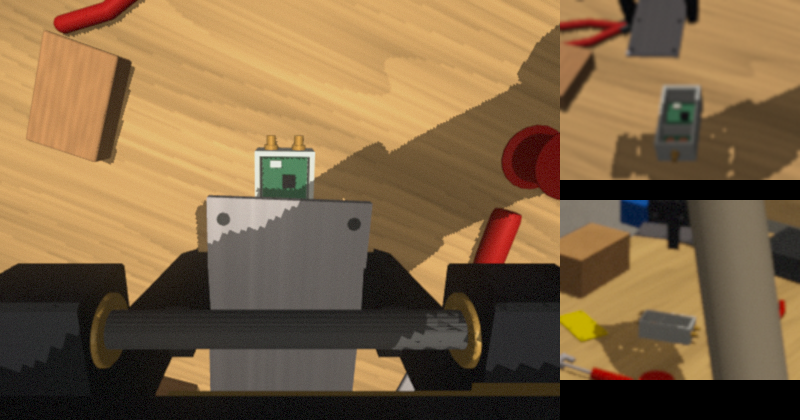

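The plate is held level over the box. Its near corners are at (208,196) and (371,203), the holes are at (223,219) and (354,224), and the box rim corners at (256,151) and (315,150). The plate looks slightly turned, so I'll measure its pose in the hand.

```bash
python3 - <<'E'
from h import *
from scipy.optimize import least_squares
T=np.load('T6.npy'); k=cam('wrist',T)
g=cv2.GaussianBlur(cv2.cvtColor(cv2.imread('pics/w6.png')[:,:560],cv2.COLOR_BGR2GRAY),(3,3),0).astype(float)
def h(r,a,b): 
    d=np.abs(np.diff(g[r,a:b])); return a+d.argmax()+.5
def v(c,a,b): 
    d=np.abs(np.diff(g[a:b,c])); return a+d.argmax()+.5
print('L',[(r,h(r,200,216)) for r in (205,225,245,360,370,380)])
print('R',[(r,h(r,345,378)) for r in (210,225,240,360,370,380)])
print('T',[(c,v(c,185,212)) for c in range(215,366,15)])
print('modL',[(r,h(r,248,262)) for r in range(156,195,6)],'modR',[(r,h(r,306,324)) for r in range(156,195,6)],'modT',[(c,v(c,143,158)) for c in (262,285,308)])
# plate pose in tool frame from near corners, holes, and points on long edges at row ~370
L=np.array([(-55,-30,4),(-55,30,4),(-46.6,-24.1,4),(-46.6,24.1,4)])/1e3
obs=np.array([(208,196),(371,203),(223,219),(354,224)],float)
def pts(q,P): # q: rotvec tool, pos ; nominal plate: x=tool z,y=tool y,z=-tool x
    B=np.array([[0,0,-1],[0,1,0],[1,0,0]]).T
    B=np.c_[[0,0,1],[0,1,0],[-1,0,0]]
    p=(R.from_rotvec(q[:3]).as_matrix()@B@P.T).T+q[3:]
    return (T[:3,:3]@p.T).T+T[:3,3]
def res(q):
    r=[(proj(k,w)-o) for w,o in zip(pts(q,L),obs)]
    for s,u in((-1,211),(1,353)):
        e=np.array([proj(k,w) for w in pts(q,np.array([(-.055,s*.03,.004),(.055,s*.03,.004)]))])
        r.append([np.interp(385,e[:,1],e[:,0])-u,0])
    return np.ravel(r)
s=least_squares(res,[0,0,0,-.014,0,.02]); print('rot deg',np.degrees(s.x[:3]).round(2),'pos',s.x[3:].round(4),'res',s.fun.round(1))
for p in [(256,151),(315,150)]: print(p,ray(k,p,.036).round(4))
m=place(.036,gx=0)
for a,b in [(-50,-25),(-50,25)]: print('pred',proj(k,(m@[0,b/1000,a/1000,1])[:3]))
E
```

```text
L [(205, np.float64(206.5)), (225, np.float64(206.5)), (245, np.float64(207.5)), (360, np.float64(209.5)), (370, np.float64(209.5)), (380, np.float64(209.5))]
R [(210, np.float64(371.5)), (225, np.float64(347.5)), (240, np.float64(375.5)), (360, np.float64(355.5)), (370, np.float64(354.5)), (380, np.float64(353.5))]
T [(215, np.float64(197.5)), (230, np.float64(197.5)), (245, np.float64(198.5)), (260, np.float64(198.5)), (275, np.float64(199.5)), (290, np.float64(199.5)), (305, np.float64(200.5)), (320, np.float64(201.5)), (335, np.float64(199.5)), (350, np.float64(202.5)), (365, np.float64(200.5))]
modL [(156, np.float64(259.5)), (162, np.float64(259.5)), (168, np.float64(259.5)), (174, np.float64(259.5)), (180, np.float64(259.5)), (186, np.float64(259.5)), (192, np.float64(257.5))] modR [(156, np.float64(314.5)), (162, np.float64(309.5)), (168, np.float64(309.5)), (174, np.float64(308.5)), (180, np.float64(308.5)), (186, np.float64(308.5)), (192, np.float64(308.5))] modT [(262, np.float64(155.5)), (285, np.float64(155.5)), (308, np.float64(151.5))]
rot deg [ 2.14 -0.13  1.05] pos [-0.0109  0.      0.0201] res [-0.5  0.2  0.5 -0.2  0.7 -0.2 -0.7  0.2 -0.1  0.   0.   0. ]
(256, 151) [ 0.541  -0.2499  0.036 ]
(315, 150) [ 0.5211 -0.2053  0.036 ]
pred [253.75390676 156.95707473]
pred [313.8939693  156.93366767]
```

In the hand, the plate's origin is at tool z = +20 mm, as planned, and the plate is turned 2.1°, which I will correct. My crop-to-pixel conversion missed a 0.4 px offset, and the two cameras differ by about 4 mm along x. I'll lower to just above the rim and compare plate and box in the same camera.

```bash
python3 - <<'E'
from h import *
k=cam('scene'); m=lambda u,v:(180+(u-400+.5)/6-.5,200+(v+.5)/6-.5)
print(np.mean([ray(k,m(*p),.036) for p in [(529,78),(642,78),(624,255),(505,255)]],0))
print(delta(place(.061,(.5795,-.2075),25.2-2*2.1+0.0)), delta(place(.061,(.5795,-.2075),25.2)))
E
```

```text
[ 0.58164543 -0.20888797  0.036     ]
('turn', array([ 2.13, -0.34,  0.  ]), 'shift', array([ 0.1364,  0.0011, -0.0019])) ('turn', array([-2.07, -0.34, -0.01]), 'shift', array([ 0.1364, -0.0004, -0.0019]))
```

```bash
python3 -m pendant '[{"ax":-2.1,"ay":-0.34,"az":0,"x":0.03,"y":0,"z":-0.002,"hand":1},{"ax":-2.1,"ay":-0.34,"az":0,"x":0.06,"y":0,"z":-0.002,"hand":1},{"ax":-2.1,"ay":-0.34,"az":0,"x":0.09,"y":0,"z":-0.002,"hand":1},{"ax":-2.1,"ay":-0.34,"az":0,"x":0.115,"y":0,"z":-0.002,"hand":1},{"ax":-2.1,"ay":-0.34,"az":0,"x":0.13,"y":0,"z":-0.002,"hand":1},{"ax":-2.1,"ay":-0.34,"az":0,"x":0.136,"y":0,"z":-0.002,"hand":1},{"ax":-2.1,"ay":-0.34,"az":0,"x":0.136,"y":0,"z":-0.002,"hand":1},{"ax":-2.1,"ay":-0.34,"az":0,"x":0.136,"y":0,"z":-0.002,"hand":1}]'
python3 - <<'E'
from h import *
T=tool(); np.save('T7.npy',T); print(T.round(4)); k=cam('scene')
a=arm.grab_frame('scene'); b=arm.grab_frame('side'); w=arm.grab_frame('wrist')
for n,i in zip('abw',(a,b,w)): cv2.imwrite(f'pics/{n}7.png',i)
C=np.zeros((600,800,3),np.uint8)
C[:360,:400]=cv2.resize(a[200:254,178:238],(400,360),interpolation=2)
C[:360,400:]=cv2.resize(b[180:234,280:340],(400,360),interpolation=2)
C[360:600,:400]=w[130:370,90:490]
C[360:600,400:]=cv2.resize(cv2.imread('pics/side0.png')[180:216,280:340],(400,240),interpolation=2)
cv2.imwrite('pics/c7.png',C)
E
```

```text
clock: 10.0
eef_pos: [0.5617, -0.2172, 0.0622]
tool_rot: [-60.2, 89.9, -35.1]
contact_force: [0.0, -0.1, -0.5]
width: 0.673
[[ 1.300e-03 -4.251e-01  9.051e-01  5.617e-01]
 [-9.000e-04  9.051e-01  4.251e-01 -2.172e-01]
 [-1.000e+00 -1.300e-03  8.000e-04  6.220e-02]
 [ 0.000e+00  0.000e+00  0.000e+00  1.000e+00]]
```

View pics/c7.png

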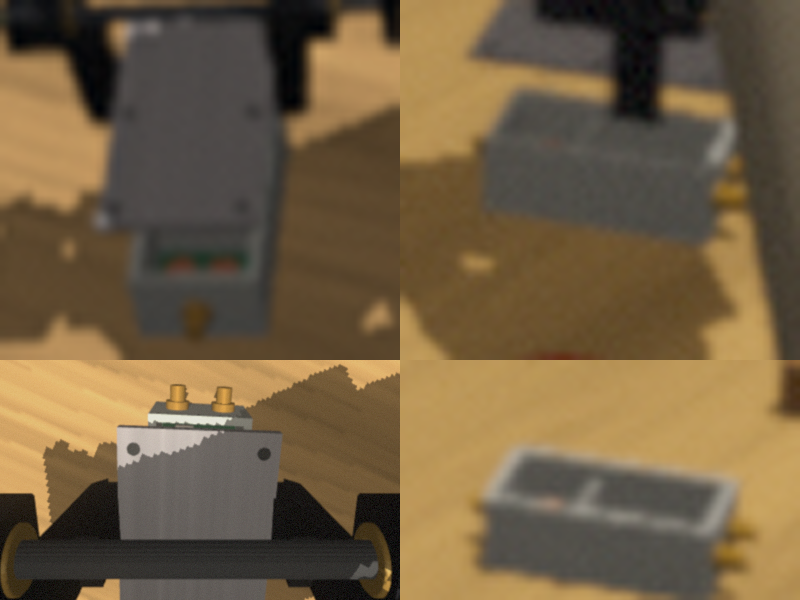

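The scene crop shows the plate above the box with the box's far end visible. The wrist crop shows the box's near rim edge near crop row 417, columns 148–252. I'll compare both views numerically.

```bash
python3 - <<'E'
from h import *
T=np.load('T7.npy'); k=cam('scene'); kw=cam('wrist',T)
s=400/60; z=lambda u,v:(178+(u+.5)/s-.5,200+(v+.5)/s-.5)
P=[ray(k,z(*p),.077) for p in [(100,222),(270,230)]]; 
print('plate far mid scene',np.mean(P,0).round(4),'len',np.linalg.norm(P[1]-P[0]).round(4),'yaw',np.degrees(np.arctan2(*(P[1]-P[0])[1::-1]))-90)
H=[ray(k,z(*p),.077) for p in [(130,112),(254,112),(113,206),(242,206)]]
print('holes mid far',((H[2]+H[3])/2).round(4),'mid ctr',((H[0]+H[1])/2).round(4))
c=T@[-.011,0,.020,1]; d=T[:3,2]; print('plate ctr by tool',c[:3].round(4),'far mid',(c[:3]+.055*d).round(4))
M=[ray(k,z(*p),.036) for p in [(130,285),(268,285)]]
print('module far mid now',np.mean(M,0).round(4),np.linalg.norm(M[1]-M[0]).round(4))
W=lambda u,v:(u+90,v-360+130)
N=[ray(kw,W(*p),.036) for p in [(148,417),(252,417)]]
dd=np.array([np.cos(np.radians(23.1)),np.sin(np.radians(23.1)),0])
print('module near mid wrist',np.mean(N,0).round(4),np.linalg.norm(N[1]-N[0]).round(4),'-> ctr',(np.mean(N,0)+.05*dd).round(4))
B=[ray(kw,W(*p),.0) for p in [(152,404),(248,404)]]; print('bottom',np.mean(B,0).round(4),np.linalg.norm(B[1]-B[0]).round(4),'->ctr',(np.mean(B,0)+.05*dd).round(4))
E
```

```text
plate far mid scene [ 0.6317 -0.1857  0.077 ] len 0.0641 yaw 18.528408320739885
holes mid far [ 0.6242 -0.193   0.077 ] mid ctr [ 0.581  -0.2104  0.077 ]
plate ctr by tool [ 0.5798 -0.2087  0.0732] far mid [ 0.6296 -0.1853  0.0733]
module far mid now [ 0.6281 -0.1877  0.036 ] 0.053
module near mid wrist [ 0.5325 -0.228   0.036 ] 0.0495 -> ctr [ 0.5785 -0.2083  0.036 ]
bottom [ 0.5322 -0.2277  0.    ] 0.0548 ->ctr [ 0.5782 -0.208   0.    ]
```

All estimates put the plate centre within about 2 mm of the box centre and the yaw within 0.1°. I'll descend with a 1 mm sideways correction, then feel for the rim.

```bash
python3 -m pendant '[{"ax":0,"ay":0,"az":0,"x":0.01,"y":0.001,"z":0,"hand":1},{"ax":0,"ay":0,"az":0,"x":0.02,"y":0.001,"z":0,"hand":1},{"ax":0,"ay":0,"az":0,"x":0.028,"y":0.001,"z":0,"hand":1},{"ax":0,"ay":0,"az":0,"x":0.034,"y":0.001,"z":0,"hand":1},{"ax":0,"ay":0,"az":0,"x":0.034,"y":0.001,"z":0,"hand":1}]'; python3 -m pendant '[{"ax":0,"ay":0,"az":0,"x":0.002,"y":0,"z":0,"hand":1},{"ax":0,"ay":0,"az":0,"x":0.002,"y":0,"z":0,"hand":1}]'
```

```text
clock: 10.65
eef_pos: [0.5605, -0.2162, 0.026]
tool_rot: [124.5, 89.9, 149.6]
contact_force: [-0.1, -0.8, -0.2]
width: 0.67
clock: 10.85
eef_pos: [0.5609, -0.2165, 0.0252]
tool_rot: [-89.7, 90.0, -64.6]
contact_force: [0.5, 0.1, -0.5]
width: 0.671
```

```bash
python3 -m pendant '[{"ax":0,"ay":0,"az":0,"x":0.001,"y":0,"z":0,"hand":1},{"ax":0,"ay":0,"az":0,"x":0.001,"y":0,"z":0,"hand":1}]'
```

```text
clock: 11.05
eef_pos: [0.5609, -0.2164, 0.0243]
tool_rot: [-79.5, 90.0, -54.3]
contact_force: [0.2, -0.1, -1.3]
width: 0.672
```

```bash
python3 -m pendant '[{"ax":0,"ay":0,"az":0,"x":0.001,"y":0,"z":0,"hand":1},{"ax":0,"ay":0,"az":0,"x":0.001,"y":0,"z":0,"hand":1}]'; python3 -m pendant '[{"ax":0,"ay":0,"az":0,"x":0.001,"y":0,"z":0,"hand":1},{"ax":0,"ay":0,"az":0,"x":0.001,"y":0,"z":0,"hand":1}]'
```

```text
clock: 11.25
eef_pos: [0.561, -0.2165, 0.0234]
tool_rot: [-64.9, 90.0, -39.8]
contact_force: [-0.1, -0.1, -0.2]
width: 0.666
clock: 11.45
eef_pos: [0.561, -0.2165, 0.0233]
tool_rot: [-63.6, 90.0, -38.5]
contact_force: [-2.7, 0.9, 8.7]
width: 0.668
```

The plate touched the rim at TCP z = 23.3 mm with 8.7 N. I'll release and go straight up.

```bash
python3 -m pendant '[{"ax":0,"ay":0,"az":0,"x":0,"y":0,"z":0,"hand":0.1},{"ax":0,"ay":0,"az":0,"x":0,"y":0,"z":0,"hand":0},{"ax":0,"ay":0,"az":0,"x":0,"y":0,"z":0,"hand":0},{"ax":0,"ay":0,"az":0,"x":0,"y":0,"z":0,"hand":0},{"ax":0,"ay":0,"az":0,"x":0,"y":0,"z":0,"hand":0},{"ax":0,"ay":0,"az":0,"x":-0.02,"y":0,"z":0,"hand":0},{"ax":0,"ay":0,"az":0,"x":-0.06,"y":0,"z":0,"hand":0},{"ax":0,"ay":0,"az":0,"x":-0.10,"y":0,"z":0,"hand":0},{"ax":0,"ay":0,"az":0,"x":-0.15,"y":0,"z":-0.03,"hand":0},{"ax":0,"ay":0,"az":0,"x":-0.18,"y":0,"z":-0.05,"hand":0},{"ax":0,"ay":0,"az":0,"x":-0.18,"y":0,"z":-0.05,"hand":0},{"ax":0,"ay":0,"az":0,"x":-0.18,"y":0,"z":-0.05,"hand":0}]'
python3 - <<'E'
from h import *
np.save('T8.npy',tool())
a=arm.grab_frame('scene'); b=arm.grab_frame('side'); w=arm.grab_frame('wrist')
C=np.zeros((600,800,3),np.uint8)
C[:300,:400]=cv2.resize(a[202:247,178:238],(400,300),interpolation=2)
C[:300,400:]=cv2.resize(b[180:225,280:340],(400,300),interpolation=2)
C[300:,:400]=w[20:320,120:520]
C[300:,400:]=cv2.resize(a[150:330,230:470],(400,300),interpolation=2)
cv2.imwrite('pics/c8.png',C)
E
```

```text
clock: 12.65
eef_pos: [0.5155, -0.2378, 0.2024]
tool_rot: [-55.7, 89.9, -30.6]
contact_force: [0.6, 1.2, -0.5]
width: 1.0
```

View pics/c8.png

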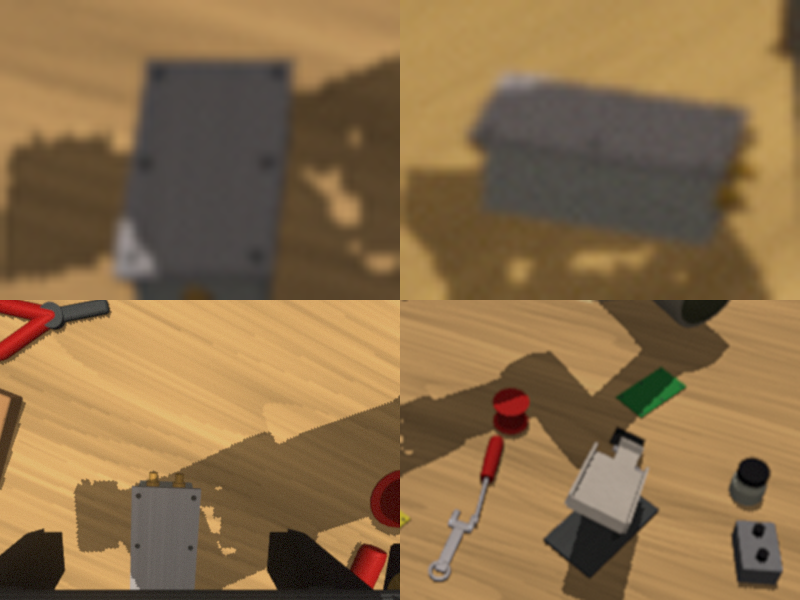

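The plate lies on the box, the tray is still caught with nothing in it, and the other things look unmoved. I'll run a quick numeric check of the centring in the same camera.

```bash
python3 - <<'E'
from h import *
k=cam('scene'); s=400/60
z=lambda u,v:(178+(u+.5)/s-.5,202+(v+.5)/s-.5)
P=[ray(k,z(*p),.04) for p in [(147,62),(292,62),(275,275),(115,275)]]
m=lambda u,v:(180+(u-400+.5)/6-.5,200+(v+.5)/6-.5)
M=[ray(k,m(*p),.036) for p in [(529,78),(642,78),(624,255),(505,255)]]
a=lambda P:np.degrees(np.arctan2(*((P[2]+P[3]-P[0]-P[1])[1::-1])))
e=np.mean(P,0)-np.mean(M,0); t=np.radians(23.1)
print('offset along/across mm',1e3*(e[0]*np.cos(t)+e[1]*np.sin(t)),1e3*(-e[0]*np.sin(t)+e[1]*np.cos(t)),'yaws',a(P),a(M),'len',np.linalg.norm(P[0]-P[3]),np.linalg.norm(P[1]-P[2]))
kw=cam('wrist',np.load('T8.npy')); Q=lambda u,v:(u+120,v-300+20)
N=[ray(kw,Q(*p),.04) for p in [(132,487),(200,488)]]; print('wrist plate ctr',np.mean(N,0)+.055*np.array([np.cos(t),np.sin(t),0]))
print(arm.sense()['contact_force'],arm.sense()['clock'])
E
```

```text
offset along/across mm 1.4556319762138055 0.4297017291984014 yaws 23.336975739117786 23.16599293397818 len 0.10858178427737335 0.10856655197036327
wrist plate ctr [ 0.57947494 -0.20888624  0.04      ]
[ 0.07308299  0.88578991 -0.0652212 ] 12.8
```

The scene camera gives an offset of 1.5 mm along and 0.4 mm across, with 0.2° of yaw error, all well within tolerance. I'm handing in.

```bash
python3 -c "
from cell import arm
print(arm.hand_in())"
```

```text
the job is handed in; nothing more can be done
None
```

I handed the job in at about 13 s: the tray is held tilted by its catch and the plate lies on the module box. No verdict was reported.

**What I did:** I pressed the pad to its hard stop (28 N) and backed off. The tray stayed tilted and the plate had slid home into the low corner. I gripped the plate by its long edges, lifted it along the tray normal, and levelled it. I then lowered it until it touched the rim (8.7 N) and let go.

**Last checks:**
- **Centring:** in the scene camera the plate sits 1.5 mm along and 0.4 mm across from the box's centre as measured at the start, with about 0.2° yaw error.
- **Box position:** I did not measure the box again after placing. The plate's offset from the box's starting place suggests it did not shift.
- **Tray and bystanders:** the last picture shows the tray still caught and empty. The reel, screwdriver, spanner, jar and attenuator look undisturbed. The pliers and carton were only partly in view, and none of these were measured.
- **Robot:** the gripper is fully open, about 16 cm above the plate.

**Disagreements along the way:**
- The scene and wrist cameras differed by 3–7 mm along x for the pad and the box. About 1 mm of that was my own half-pixel slip when reading the enlarged crops. I settled the final position by comparing plate and box in the same camera.
- The plate sat about 2° turned in the fingers, and I corrected that before placing it.
- The first move call was refused because of missing keys, with no effect on the scene.

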